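Pin the shim pack in the hitch jig

ROBOT

A 6-joint arm with a two-finger parallel gripper is mounted at the origin on the work surface. World frame = base frame: x ahead of the robot, y to its left, z up, the work surface at z = 0. Lengths are in mm, angles in rad, forces in N, time in s.
With the tool pointing down it reaches from about 400 to 925 mm from the base axis. Payload 3.4 kg.
Tool frame: the origin (TCP) lies midway between the tips of the shut fingers; the grasp point (between the pads) lies 19 mm behind it; z points along the fingers, y is the line along which they close (so a half turn about z gives the same grasp; the last joint's range is limited). The gripper opens to 85 mm and grips with 20 to 120 N. Pads are 22 mm wide; open, the fingers measure 114 mm over their backs; the gripper's body (76 mm by 85 mm) begins 54 mm behind the grasp point. The pads swing forward as they close: fully open they stand 13 mm farther back than shut.
Start: joints at [-1.286, 0.307, 1.506, -0, 1.328, -0.073], TCP at [201.35, -538.599, 231.305] pointing down, gripper open.
Joint ranges: [-3.12, 3.12], [-1.05, 2.28], [0.14, 2.33], [-1.42, 4.57], [0.1, 2.73], [-2.68, 2.68]. Speed limits (rad/s): [2.57, 2.57, 3.14, 3.14, 3.14, 3.14].

INTERFACE

Orientations are given as a unit quaternion [w, x, y, z].
In Python, from rig import telemetry, read_camera, hand_in gives the robot as it stands.
- The arm moves only by the shell command python3 -m crank 'ROWS'. ROWS is JSON, a list that holds one entry, the list of rows, each a list of 7 numbers: the turn, a rotation vector about the tool's x, y, z in degrees, then the shift along the tool's x, y, z in cm, then the opening, from -1 (shut) to 1 (fully open), so that 0 is half open. A call has 1 to 20 rows; each row is the pose to reach, as a shift and turn from the pose commanded when the call began, along the tool's axes at that moment; what a row does not reach only later rows make up. A row lasts 1/12 s, in which the tool goes at most 41.7 mm and 7.16 degrees, less where a joint would pass 70% of its speed; a pose out of reach is approached as far as the arm can. A call with a gripper value outside its range is refused whole. The fingers move at their own pace and stop on an object; the grip force is fixed at half the most. Time passes only in rows, so rows that repeat a pose let the fingers close. It gives the time, the measured TCP pose, the force, the opening and the grip force at its end, in the units of the state.
- telemetry.get_obs(): the state, without advancing time (a new reading comes with each control period).
- read_camera(name): name is "side" or "top"; returns a dict with "img" (400x640x3 uint8, red, green, blue), "intrinsics" (3x3 intrinsics, pixels), "D" ([k1, k2, p1, p2, k3] as OpenCV has them; the pictures are not rectified), "world_from_camera" (4x4, takes a point from camera to world coordinates). Camera axes: x right, y up, looking along -z (the intrinsics and any distortion apply to the point x, -y, -z); pixel columns grow to the right and rows downward; lengths in mm; the calibration is good to about 2 mm. A picture is of the moment at which its call begins. There is no depth.
- hand_in(): hands the job in; it is judged then, once.
The state is a dict: "clock": time; "joint_positions": joint angles; "qd": joint speeds; "joint_efforts": joint torques, N m; "tcp_pos": TCP position; "orientation": TCP orientation; "ft_force": force on the tool from outside, world axes, zero at the start; "moment": the same for the moment, N m; "width": finger opening in mm; "gripper_force": force on a finger pad.
Only numpy, scipy, OpenCV 4.12 (cv2) and the standard library are available. Lean on these libraries where they do the work, as an engineer would, in place of code of your own. Each camera call takes 0.05 s, during which the arm holds its last target. There are 200 camera calls.

TASK

The strap, spacer and strap lying skewed on the steel jig must be pinned together: slide the pack gently home into the corner of the jig's two fences so that all the holes line up over the bore. Then take the slimmer of the two hitch pins from its timber block, pass it down through the whole stack and press it steadily but gently past the catch in the bore, until its flange is fully down on the top strap, and let go. Do not hammer or force anything, and leave the thicker pin and the rest of the bench alone.

Things in the scene. Friction and masses are not known exactly. Their poses are not given: they have to be found in the camera images.
- jig: dark steel jig fixed to the bench: base block 150 mm (its x) by 130 mm (its y), 25 mm high. On it two fence bars, tops at 50 mm: end fence, inner face at x = +40 mm (y from -60 to +40), and side fence, inner face at y = +32 mm (x from -60 to +40). A plate pushed against both has its hole over the bore. Rigid: keep forces on it and the parts below 45 N. Origin: on the bench, on the bore's axis
- bore (a point): centre of the mouth of the vertical 17.5 mm through bore, on top of the base block, 25 mm above the bench; axes as the jig's. The catch: two sprung balls in the bore 17 mm above the bench grip the pin over its last 14 mm or so; pushing past them takes a steady 5 to 15 N
- strap_low: lowest plate of the pack, plain steel: 80 mm along its x, 64 mm along its y, 8 mm thick, 280 g or so, with a central 17.5 mm round hole. Origin: centre of the hole at the underside. Loose, lies on the jig's base block; x and y point as the jig's do, turned by a little
- spacer: middle plate, black plastic: 80 mm along its x, 64 mm along its y, 12 mm thick, 100 g or so, with a central 17.5 mm round hole. Origin: centre of the hole at the underside. Loose, lies on the low strap; x and y point as the jig's do, turned by a little
- strap_top: top plate, plain steel: 80 mm along its x, 64 mm along its y, 8 mm thick, 280 g or so, with a central 17.5 mm round hole. Origin: centre of the hole at the underside. Loose, lies on the spacer, its top 53 mm above the bench; x and y point as the jig's do, turned by a little. Lightly oiled: about 2 to 5 N slides the whole pack; up to about 18 N closes the last gap to a fence
- pin: slim steel hitch pin, about 200 g: shank 16 mm across, 50 mm long, nose bevelled to 14 mm over its last 3 mm; flange 34 mm across at 50 to 56 mm up, neck, round knob 22 mm across at 62 to 92 mm, gripped from above. Origin: the nose's tip, z up the pin. Hangs upright in its block with 2 mm of play, tip 10 mm above the bench; fully home in the jig its tip is 3 mm above it
- fat_pin: thick steel hitch pin, same form but 22 mm shank: does not fit the holes; hangs in the other block. Origin: tip
- oil_can: green oil can, 56 mm across, 130 mm tall, upright
- bearing: loose bearing ring lying flat, 62 mm across, 18 mm high
- grease_tin: red grease tin, 80 mm across, 70 mm tall
- wrench: wrench lying flat, 200 mm long
- hammer: hammer lying flat
- fat_pin_block: timber block 70 x 70 x 60 mm high, fixed, with a wide hole; holds the thick pin
- pin_block: timber block 70 x 70 x 60 mm high, fixed, with a 21 mm hole; the slim pin hangs in it by its flange. Origin: centre of its underside
Things that resemble listed ones, but are neither listed nor needed, are in the scene too. Of the things like the spacer, leave any that is turquoise; of the rest the larger one is meant.

How it is judged (in metres and radians):
On the way:
1. the three plates lie in the corner with their holes over the bore (each within 1.5 mm), the pin not yet in (horizontal distance between each of strap_low, spacer, strap_top and bore below 0.0015 m and horizontal distance between pin and bore above 0.03 m), for 0.2 s.
At the end, for the whole second after the job is handed in: The slim pin stands upright (within 0.06 rad) through strap, spacer, strap and the jig's bore (within 2 mm of its axis), flange down on the top strap (tip less than 5.5 mm above the bench), the plates flat in their first order with holes within 2 mm of the bore, all at rest and released (horizontal distance between each of strap_low, spacer, strap_top, pin and bore below 0.002 m and z of strap_low in the frame of jig between 0.022 and 0.028 m and z of spacer in the frame of jig between 0.03 and 0.036 m and z of strap_top in the frame of jig between 0.042 and 0.048 m and z of pin in the frame of jig between 0 and 0.0055 m and angle between pin's own z axis and vertical below 0.06 rad and linear speed of each of pin, strap_low, spacer, strap_top below 0.02 m/s); the robot touches nothing.
It fails at once if a plate pressed on the jig with more than 45 N (contact force between jig and strap_low above 45 N or contact force between jig and spacer above 45 N or contact force between jig and strap_top above 45 N).
It fails at once if more than 45 N between the pin and the jig (contact force between jig and pin above 45 N).
It fails at once if the pin pressed on a plate with more than 45 N (contact force between pin and strap_low above 45 N or contact force between pin and spacer above 45 N or contact force between pin and strap_top above 45 N).
It fails at once if the thick pin or a bystander moved by more than 30 mm (distance of any of oil_can, bearing, grease_tin, wrench, hammer, fat_pin from where it was at the start of the episode above 0.03 m).
It also fails if it takes over 64 s, if anything falls off the work surface, if the arm or the gripper's body presses on something with over 40 N, if the wrist force passes 120 N, or if a joint passes its speed limit or range.

## Working session

There is one attempt and no reset: what is moved stays moved. The work goes in short steps, Python scripts to look and compute and a shell command to move; the robot and the scene stay as the last step left them, time stands still between calls to the robot, and variables do not carry over. Pictures are saved under pics/ and viewed, at most 10 in all, crops included, and the job is handed in when it is done.

```bash
mkdir -p pics; ls; cat > h.py <<'E'
import numpy as np, cv2
from rig import telemetry, read_camera
def snap(n,f=None):
    c=read_camera(n); 
    if f: cv2.imwrite('pics/'+f,c['img'][:,:,::-1])
    return c
def ray(c,uv):
    p=cv2.undistortPoints(np.array([[uv]],float),np.array(c['intrinsics']),np.array(c['D']))[0,0]
    T=np.array(c['world_from_camera']); d=T[:3,:3]@np.array([p[0],-p[1],-1]); return T[:3,3],d
def onz(c,uv,z):
    o,d=ray(c,uv); return o+d*(z-o[2])/d[2]
def proj(c,P):
    T=np.linalg.inv(np.array(c['world_from_camera'])); q=(T[:3,:3]@np.atleast_2d(P).T).T+T[:3,3]
    q=q*[1,-1,-1]; return cv2.projectPoints(q.astype(float),np.zeros(3),np.zeros(3),np.array(c['intrinsics']),np.array(c['D']))[0][:,0]
E
python3 - <<'E'
from h import *
for n in('top','side'):
    c=snap(n,n+'0.png'); print(n,np.round(c['intrinsics'],1).tolist(),np.round(c['world_from_camera'],3).tolist(),c['D'])
print(telemetry.get_obs())
E
```

```text
pics
top [[366.1, 0.0, 319.4], [0.0, 366.1, 197.0], [0.0, 0.0, 1.0]] [[0.011, 0.993, -0.117, 448.005], [-1.0, 0.01, -0.009, 71.397], [-0.008, 0.117, 0.993, 958.521], [0.0, 0.0, 0.0, 1.0]] [-0.02169169  0.          0.          0.          0.        ]
side [[495.0, 0.0, 317.9], [0.0, 495.0, 197.1], [0.0, 0.0, 1.0]] [[-0.985, 0.077, -0.153, 309.704], [-0.171, -0.479, 0.861, 1372.047], [-0.007, 0.874, 0.485, 802.332], [0.0, 0.0, 0.0, 1.0]] [0.03968125 0.         0.         0.         0.        ]
{'clock': 0.1, 'joint_positions': array([-1.28650073e+00,  3.07494854e-01,  1.50753659e+00,  1.28157186e-05,
        1.32844307e+00, -7.34555385e-02]), 'qd': array([-0.00127544, -0.00071826, -0.00257555, -0.00132224, -0.00029136,
        0.00050126]), 'joint_efforts': array([-3.70248608e-04, -4.58528030e+01, -2.52609551e+01, -1.43988586e-04,
        5.70233795e-03, -1.47104873e-05]), 'tcp_pos': array([ 201.17280924, -537.97866093,  230.4774197 ]), 'orientation': array([-9.36360810e-04,  9.84044216e-01,  1.77921599e-01, -9.28246260e-05]), 'ft_force': array([0.85047278, 0.20941374, 0.55183335]), 'moment': array([-0.0024982 ,  0.02299325, -0.04057556]), 'gripper_force': 0.0, 'width': 85.48004862240697}
```

View pics/top0.png

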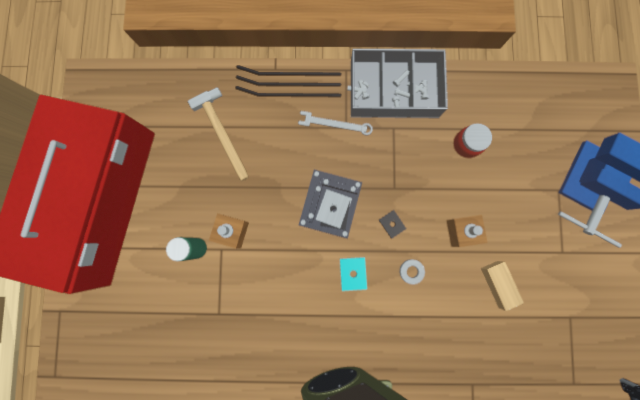

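View pics/side0.png

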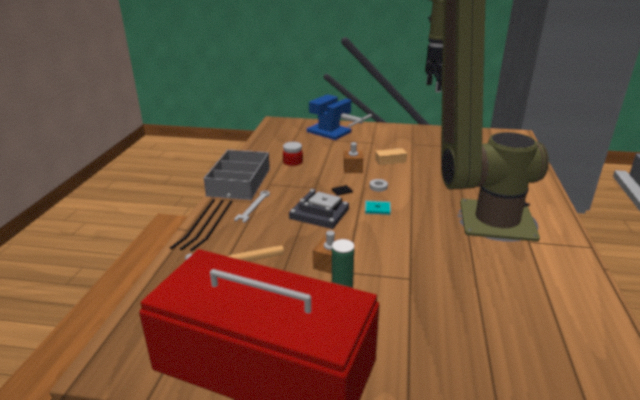

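Top view: jig with pack (332,205), two pin blocks at (228,230) and (470,230), turquoise plate (353,274), small black plate (392,224), bearing (412,272). The side view shows the pins at (330,240) and (353,150). I'll make one close crop of the pins and jig.

```bash
python3 - <<'E'
from h import *
t=cv2.imread('pics/top0.png'); s=cv2.imread('pics/side0.png')
f=lambda im,u,v,w,h:cv2.resize(im[v-h//2:v+h//2,u-w//2:u+w//2],(400,300),interpolation=cv2.INTER_CUBIC)
a=np.vstack([np.hstack([f(t,226,230,56,42),f(t,472,230,56,42)]),np.hstack([f(t,332,205,88,66),np.hstack([cv2.resize(s[225:275,310:343],(200,300),interpolation=2),cv2.resize(s[138:176,340:365],(200,300),interpolation=2)])])])
cv2.imwrite('pics/crop1.png',a)
E
```

```text
(no output)
```

View pics/crop1.png

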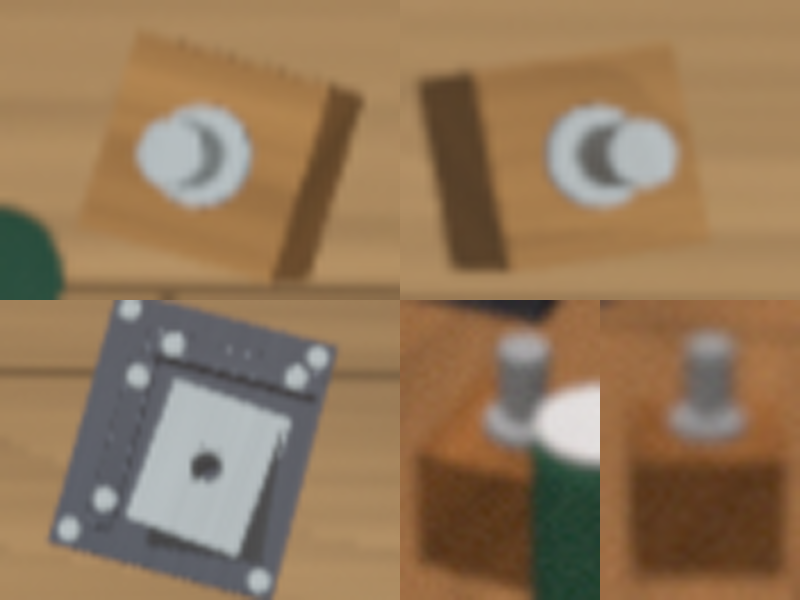

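Candidates for the pin are the left one (226,230) and the right one (474,230). Their visible parts look identical because the shanks are hidden, so I'll tell them apart later by lifting one under 25 mm and checking its shank. The spacer is the plate in the pack. The turquoise plate (353,274) and the small black one (392,224) are decoys. In the crop, the fences are at the top (+x, end) and left (+y, side), and the pack sits away from both. Now I'll measure the jig, plates and pins.

```bash
cat > m.py <<'E'
from h import *
def quad(m):
    cs,_=cv2.findContours(m.astype(np.uint8),0,cv2.CHAIN_APPROX_NONE); k=max(cs,key=cv2.contourArea)
    r=cv2.minAreaRect(k); return cv2.boxPoints(r)
def sub(c,u0,v0,u1,v1):
    im=c['img'].astype(int); m=np.zeros(im.shape[:2],bool); m[v0:v1,u0:u1]=1; return im,m
def jig(c):
    im,m=sub(c,285,155,375,250)
    warm=im[:,:,0]-im[:,:,2]
    J=quad(m&(warm<18)); P=quad(m&(im.min(2)>140)&(np.indices(m.shape)[1]>0))
    return J,P
E
python3 - <<'E'
from m import *
c=snap('top')
J,P=jig(c)
for n,q,z in(('jig',J,25),('top strap',P,53)):
    w=np.array([onz(c,p,z) for p in q])[:,:2]; e=np.roll(w,-1,0)-w
    print(n,q.round(1).tolist(),w.round(1).tolist(),'len',np.linalg.norm(e,axis=1).round(1),'ang',np.degrees(np.arctan2(e[:,1],e[:,0])).round(1),'ctr',w.mean(0).round(1))
# bolts on base corners
im=c['img'].astype(int)
for n,(u,v) in dict(L=(226,230),R=(474,230)).items():
    m=np.zeros(im.shape[:2],np.uint8); w=im[v-14:v+14,u-16:u+16]; m[v-14:v+14,u-16:u+16]=((w[:,:,0]-w[:,:,2])<20)&(w.min(2)>75)
    k=max(cv2.findContours(m,0,1)[0],key=cv2.contourArea); print(n,cv2.boundingRect(k),cv2.contourArea(k))
# hole
y,x=np.mgrid[200:217,325:342]; g=255-im[200:217,325:342].mean(2); g=np.where(g>150,g,0)
print('hole',(g*x).sum()/g.sum(),(g*y).sum()/g.sum(),onz(c,((g*x).sum()/g.sum(),(g*y).sum()/g.sum()),50))
# pin predictions: knob top disc centres, flange centres from crop
for n,kn,fl in(('L',(198+169/7.143,209+153/7.143),(198+198/7.143,209+156/7.143)),('R',(444+(643-400)/7.143,209+153/7.143),(444+(600-400)/7.143,209+157/7.143))):
    print(n,onz(c,kn,102).round(1),onz(c,fl,66).round(1))
E
```

```text
jig [[298.20001220703125, 224.5], [313.3999938964844, 169.0], [361.8999938964844, 182.3000030517578], [346.79998779296875, 237.8000030517578]] [[487.3, 133.0], [631.3, 96.3], [597.7, -29.4], [455.0, 9.3]] len [148.6 130.1 147.9 127.8] ang [ -14.3 -104.9  164.8   75.4] ctr [542.8  52.3]
top strap [[315.1000061035156, 218.89999389648438], [326.1000061035156, 188.6999969482422], [351.70001220703125, 198.0], [340.70001220703125, 228.3000030517578]] [[500.3, 89.6], [576.1, 63.0], [553.3, -0.9], [477.9, 26.2]] len [80.4 67.9 80.1 67.2] ang [ -19.3 -109.6  160.2   70.6] ctr [526.9  44.5]
L (217, 224, 16, 14) 142.5
R (465, 224, 17, 14) 157.5
hole 332.6750765758504 208.09624375302272 [527.89749561  46.25053988  50.        ]
L [468.3 307.  102. ] [468.2 306.9  66. ]
R [ 474.3 -291.8  102. ] [ 474.  -292.3   66. ]
```

Checks: the jig measures 149×130 and the strap 80×67. Pin knob and flange positions agree from both heights. Jig centre is about (543,52), yaw −15°; the strap is at jig (−14,−11). Next I shut the fingers, turn to align with the jig, and go behind the pack.

```bash
python3 -m crank '[[[0,0,20,38,-21.9,0,-1],[0,0,35.5,38,-21.9,0,-1],[0,0,35.5,38,-21.9,0,-1],[0,0,35.5,38,-21.9,0,-1],[0,0,35.5,38,-21.9,0,-1],[0,0,35.5,38,-21.9,0,-1],[0,0,35.5,38,-21.9,0,-1],[0,0,35.5,38,-21.9,0,-1],[0,0,35.5,38,-21.9,0,-1],[0,0,35.5,38,-21.9,0,-1],[0,0,35.5,38,-21.9,0,-1],[0,0,35.5,44.9,-47.5,0,-1],[0,0,35.5,44.9,-47.5,0,-1],[0,0,35.5,44.9,-47.5,0,-1],[0,0,35.5,44.9,-47.5,0,-1],[0,0,35.5,44.9,-47.5,0,-1],[0,0,35.5,44.9,-47.5,0,-1],[0,0,35.5,44.9,-47.5,0,-1],[0,0,35.5,44.9,-47.5,0,-1],[0,0,35.5,44.9,-47.5,0,-1]]]'
cat > j.py <<'E'
from h import *
import sys
from scipy.spatial.transform import Rotation as R
O=np.array([543,52.]); th=np.radians(-15); X=np.array([np.cos(th),np.sin(th)]); Y=np.array([-X[1],X[0]])
def st():
    o=telemetry.get_obs(); q=o['orientation']; r=R.from_quat([q[1],q[2],q[3],q[0]]).as_matrix(); return o,r
if __name__=='__main__':
    o,r=st(); p=o['tcp_pos']; d=p[:2]-O
    print('t %.2f tcp'%o['clock'],p.round(1),'jig xy',round(d@X,1),round(d@Y,1),'toolx yaw %.1f'%np.degrees(np.arctan2(r[1,0],r[0,0])),'tilt',r[:,2].round(3),'F',o['ft_force'].round(1),'w %.1f'%o['width'])
    if len(sys.argv)>3:
        t=np.array(list(map(float,sys.argv[1:4]))); print('shift cm',(r.T@(t-p)/10).round(2))
E
python3 j.py
```

```text
clock: 1.82
tcp_pos: [455.3, 64.2, 231.2]
orientation: [0.0, 0.992, -0.129, -0.0]
ft_force: [-0.5, -0.8, 0.4]
width: 0.1
gripper_force: 0.0
t 1.82 tcp [455.3  64.2 231.2] jig xy -87.9 -10.9 toolx yaw -14.8 tilt [-0.    -0.001 -1.   ] F [-0.5 -0.8  0.4] w 0.1
```

```bash
python3 -m crank '[[[0,0,0,0,0,15,-1],[0,0,0,0,0,15,-1],[0,0,0,0,0,15,-1],[0,0,0,0,0,18,-1],[0,0,0,0,0,20.2,-1],[0,0,0,0,0,20.2,-1],[0,0,0,0,0,20.2,-1],[0,0,0,1.0,0,20.2,-1],[0,0,0,1.4,0,20.2,-1],[0,0,0,1.7,0,20.2,-1],[0,0,0,1.7,0,20.2,-1]]]'; python3 j.py
```

```text
clock: 2.73
tcp_pos: [475.2, 58.9, 31.5]
orientation: [-0.0, 0.991, -0.131, 0.003]
ft_force: [0.4, -0.2, 0.9]
width: 0.1
gripper_force: 0.0
t 2.73 tcp [475.2  58.9  31.5] jig xy -67.3 -10.9 toolx yaw -15.0 tilt [ 0.006  0.    -1.   ] F [ 0.4 -0.2  0.9] w 0.1
```

```bash
python3 -m crank '[[[0,0,0,0.2,0,0,-1],[0,0,0,0.4,0,0,-1],[0,0,0,0.6,0,0,-1],[0,0,0,0.8,0,0,-1],[0,0,0,1.0,0,0,-1],[0,0,0,1.0,0,0,-1]]]'; python3 j.py
```

```text
clock: 3.23
tcp_pos: [481.5, 56.6, 29.2]
orientation: [0.0, 0.991, -0.13, -0.0]
ft_force: [-1.5, 1.1, 0.8]
width: -0.1
gripper_force: 0.6
t 3.23 tcp [481.5  56.6  29.2] jig xy -60.6 -11.5 toolx yaw -15.0 tilt [-0.001 -0.    -1.   ] F [-1.5  1.1  0.8] w -0.1
```

```bash
python3 -m crank '[[[0,0,0,0.1,0,0,-1],[0,0,0,0.2,0,0,-1],[0,0,0,0.3,0,0,-1],[0,0,0,0.4,0,0,-1],[0,0,0,0.5,0,0,-1],[0,0,0,0.6,0,0,-1],[0,0,0,0.6,0,0,-1]]]'; python3 j.py
```

```text
clock: 3.82
tcp_pos: [487.8, 55.0, 29.2]
orientation: [-0.0, 0.991, -0.131, 0.0]
ft_force: [-1.1, -0.9, -0.7]
width: -0.1
gripper_force: 0.7
t 3.82 tcp [487.8  55.   29.2] jig xy -54.1 -11.4 toolx yaw -15.0 tilt [ 0. -0. -1.] F [-1.1 -0.9 -0.7] w -0.1
```

```bash
python3 -m crank '[[[0,0,0,0.05,0,0,-1],[0,0,0,0.1,0,0,-1],[0,0,0,0.15,0,0,-1],[0,0,0,0.15,0,0,-1]]]'; python3 j.py
```

```text
clock: 4.15
tcp_pos: [488.3, 54.8, 29.2]
orientation: [-0.0, 0.991, -0.131, -0.001]
ft_force: [-2.7, 0.3, 1.1]
width: 0.0
gripper_force: 1.7
t 4.15 tcp [488.3  54.8  29.2] jig xy -53.5 -11.5 toolx yaw -15.0 tilt [-0.001  0.    -1.   ] F [-2.7  0.3  1.1] w 0.0
```

```bash
python3 -m crank '[[[0,0,0,0.05,0,0,-1],[0,0,0,0.1,0,0,-1],[0,0,0,0.1,0,0,-1]]]'; python3 j.py;  python3 -m crank '[[[0,0,0,0.05,0,0,-1],[0,0,0,0.05,0,0,-1]]]'; python3 j.py; python3 -c "
from m import *
c=snap('top','a.png'); J,P=jig(c)
w=np.array([onz(c,p,53) for p in P])[:,:2]; print(w.round(1).tolist(),w.mean(0)); e=np.roll(w,-1,0)-w; print(np.degrees(np.arctan2(e[:,1],e[:,0])).round(1))
t=cv2.imread('pics/a.png')[160:250,280:400]; cv2.imwrite('pics/a2.png',cv2.resize(t,(800,600),interpolation=2))"
```

```text
clock: 4.4
tcp_pos: [488.9, 54.6, 29.2]
orientation: [-0.0, 0.991, -0.131, -0.001]
ft_force: [-5.5, 1.7, 0.8]
width: 0.4
gripper_force: 2.4
t 4.40 tcp [488.9  54.6  29.2] jig xy -52.9 -11.5 toolx yaw -15.0 tilt [-0.002  0.    -1.   ] F [-5.5  1.7  0.8] w 0.4
clock: 4.57
tcp_pos: [488.9, 54.5, 29.1]
orientation: [-0.0, 0.991, -0.131, -0.001]
ft_force: [-4.8, 1.8, 1.1]
width: -0.1
gripper_force: 2.7
t 4.57 tcp [488.9  54.5  29.1] jig xy -52.9 -11.6 toolx yaw -15.0 tilt [-0.003  0.    -1.   ] F [-4.8  1.8  1.1] w -0.1
[[600.6, 68.5], [600.7, 58.5], [590.5, 58.4], [590.4, 68.4]] [595.54159514  63.47737137]
[ -89.5 -179.5   90.5    0.5]
```

View pics/a2.png

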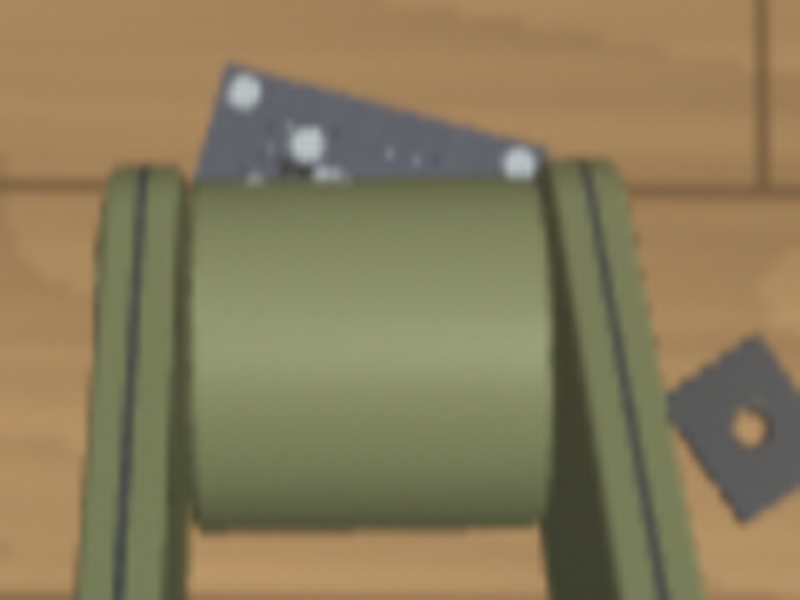

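The picture shows only the arm over the jig, so force has to guide me. I'll keep pushing +x in small steps.

```bash
for i in 1; do python3 -m crank '[[[0,0,0,0.05,0,0,-1],[0,0,0,0.1,0,0,-1],[0,0,0,0.1,0,0,-1]]]' >/dev/null; python3 j.py; done;  python3 -m crank '[[[0,0,0,0.05,0,0,-1],[0,0,0,0.05,0,0,-1]]]'>/dev/null; python3 j.py; python3 -m crank '[[[0,0,0,0.05,0,0,-1],[0,0,0,0.05,0,0,-1]]]'>/dev/null; python3 j.py
```

```text
t 4.87 tcp [489.1  54.3  29. ] jig xy -52.7 -11.7 toolx yaw -15.0 tilt [-0.004  0.    -1.   ] F [-6.   1.8  2.6] w 0.2
t 5.03 tcp [489.1  54.2  29. ] jig xy -52.6 -11.8 toolx yaw -15.0 tilt [-0.005  0.    -1.   ] F [-6.1  2.8  3. ] w -0.0
t 5.20 tcp [489.1  54.1  28.9] jig xy -52.6 -11.9 toolx yaw -15.0 tilt [-0.006  0.    -1.   ] F [-7.4  3.2  3.4] w -0.1
```

```bash
python3 -m crank '[[[0,0,0,0.05,0,0,-1],[0,0,0,0.1,0,0,-1],[0,0,0,0.15,0,0,-1],[0,0,0,0.2,0,0,-1],[0,0,0,0.2,0,0,-1]]]' >/dev/null; python3 j.py;  python3 -m crank '[[[0,0,0,0.05,0,0,-1],[0,0,0,0.1,0,0,-1],[0,0,0,0.15,0,0,-1],[0,0,0,0.2,0,0,-1],[0,0,0,0.2,0,0,-1]]]'>/dev/null; python3 j.py
```

```text
t 5.62 tcp [489.3  53.6  28.6] jig xy -52.3 -12.4 toolx yaw -15.0 tilt [-0.009  0.    -1.   ] F [-10.9   3.    4.3] w -0.1
t 6.03 tcp [489.4  53.2  28.4] jig xy -52.1 -12.8 toolx yaw -15.0 tilt [-0.012  0.001 -1.   ] F [-13.    3.1   5.6] w 0.2
```

```bash
python3 -m crank '[[[0,0,0,-1,0,0,-1],[0,0,0,-2.5,0,0,-1],[0,0,0,-2.5,0,-3,-1],[0,0,0,-2.5,0,-5,-1],[0,0,0,0,4,-5,-1],[0,0,0,3,6.2,-5,-1],[0,0,0,4.6,6.2,-5,-1],[0,0,0,4.6,6.2,-5,-1],[0,0,0,4.6,6.2,-3,-1],[0,0,0,4.6,6.2,-1,-1],[0,0,0,4.6,6.2,0,-1],[0,0,0,4.6,6.2,0,-1],[0,0,0,4.6,6.2,0,-1]]]' >/dev/null; python3 j.py
python3 -m crank '[[[0,0,0,0,-0.2,0,-1],[0,0,0,0,-0.4,0,-1],[0,0,0,0,-0.6,0,-1],[0,0,0,0,-0.8,0,-1],[0,0,0,0,-1.0,0,-1],[0,0,0,0,-1.2,0,-1],[0,0,0,0,-1.2,0,-1]]]' >/dev/null; python3 j.py
```

```text
t 7.12 tcp [524.1 -18.8  29. ] jig xy 0.1 -73.2 toolx yaw -15.0 tilt [-0.001  0.    -1.   ] F [-0.3 -0.   0.7] w -0.1
t 7.70 tcp [527.8  -7.1  29.5] jig xy 0.7 -61.0 toolx yaw -15.0 tilt [ 0.  0. -1.] F [-0.1  0.6 -0.5] w 0.1
```

```bash
python3 -m crank '[[[0,0,0,0,-0.1,0,-1],[0,0,0,0,-0.2,0,-1],[0,0,0,0,-0.3,0,-1],[0,0,0,0,-0.4,0,-1],[0,0,0,0,-0.5,0,-1],[0,0,0,0,-0.6,0,-1],[0,0,0,0,-0.6,0,-1]]]' >/dev/null; python3 j.py;python3 -m crank '[[[0,0,0,0,-0.1,0,-1],[0,0,0,0,-0.2,0,-1],[0,0,0,0,-0.3,0,-1],[0,0,0,0,-0.4,0,-1],[0,0,0,0,-0.5,0,-1],[0,0,0,0,-0.5,0,-1]]]' >/dev/null; python3 j.py
```

```text
t 8.28 tcp [529.2  -1.5  29.3] jig xy 0.5 -55.3 toolx yaw -15.0 tilt [-0.  0. -1.] F [-0.1 -0.8  0.5] w -0.1
t 8.78 tcp [530.5   3.2  29.3] jig xy 0.5 -50.3 toolx yaw -15.0 tilt [-0. -0. -1.] F [-0.7 -0.8  0. ] w 0.0
```

```bash
python3 -m crank '[[[0,0,0,0,-0.1,0,-1],[0,0,0,0,-0.2,0,-1],[0,0,0,0,-0.2,0,-1]]]' >/dev/null; python3 j.py;python3 -m crank '[[[0,0,0,0,-0.1,0,-1],[0,0,0,0,-0.2,0,-1],[0,0,0,0,-0.2,0,-1]]]' >/dev/null; python3 j.py
```

```text
t 9.03 tcp [531.    5.2  29.3] jig xy 0.5 -48.3 toolx yaw -15.0 tilt [-0.  0. -1.] F [-0.4 -1.3  0.4] w 0.2
t 9.28 tcp [531.5   7.1  29.3] jig xy 0.5 -46.3 toolx yaw -15.0 tilt [-0.  0. -1.] F [-0.4 -1.2 -0.1] w -0.0
```

```bash
python3 -m crank '[[[0,0,0,0,-0.1,0,-1],[0,0,0,0,-0.2,0,-1],[0,0,0,0,-0.2,0,-1]]]' >/dev/null; python3 j.py;python3 -m crank '[[[0,0,0,0,-0.1,0,-1],[0,0,0,0,-0.2,0,-1],[0,0,0,0,-0.2,0,-1]]]' >/dev/null; python3 j.py;python3 -m crank '[[[0,0,0,0,-0.1,0,-1],[0,0,0,0,-0.1,0,-1]]]' >/dev/null; python3 j.py
```

```text
t 9.53 tcp [531.7   8.3  29.3] jig xy 0.4 -45.2 toolx yaw -15.0 tilt [-0.001 -0.001 -1.   ] F [-1.3 -6.2  0.8] w 0.1
t 9.78 tcp [531.7   8.4  29.3] jig xy 0.3 -45.1 toolx yaw -14.9 tilt [-0.002 -0.004 -1.   ] F [ -4.1 -12.7   1.4] w -0.2
t 9.95 tcp [531.7   8.5  29.3] jig xy 0.3 -45.0 toolx yaw -14.9 tilt [-0.002 -0.005 -1.   ] F [ -3.1 -16.2   1.9] w 0.1
```

```bash
python3 -m crank '[[[0,0,0,0,-0.05,0,-1],[0,0,0,0,-0.1,0,-1],[0,0,0,0,-0.1,0,-1]]]' >/dev/null; python3 j.py
python3 -m crank '[[[0,0,0,0,1,0,-1],[0,0,0,0,2.5,0,-1],[0,0,0,0,2.5,-3,-1],[0,0,0,-4,2.5,-5,-1],[0,0,0,-8,0,-5,-1],[0,0,0,-8,-4,-5,-1],[0,0,0,-8,-4,-5,-1],[0,0,0,-8,-4,-5,-1],[0,0,0,-8,-4,-3,-1],[0,0,0,-8,-4,-1,-1],[0,0,0,-8,-4,0,-1],[0,0,0,-8,-4,0,-1],[0,0,0,-8,-4,0,-1]]]' >/dev/null; python3 j.py
```

```text
t 10.20 tcp [531.7   8.5  29.3] jig xy 0.3 -45.0 toolx yaw -14.8 tilt [-0.003 -0.007 -1.   ] F [ -3.8 -18.7   1.6] w -0.1
t 11.28 tcp [466.2  71.4  28.8] jig xy -79.2 -1.1 toolx yaw -15.1 tilt [-0.001  0.    -1.   ] F [0.9 1.5 0.1] w -0.3
```

```bash
python3 -m crank '[[[0,0,0,0.3,0,0,-1],[0,0,0,0.6,0,0,-1],[0,0,0,0.9,0,0,-1],[0,0,0,1.2,0,0,-1],[0,0,0,1.5,0,0,-1],[0,0,0,1.8,0,0,-1],[0,0,0,2.1,0,0,-1],[0,0,0,2.3,0,0,-1],[0,0,0,2.4,0,0,-1],[0,0,0,2.5,0,0,-1],[0,0,0,2.6,0,0,-1],[0,0,0,2.6,0,0,-1]]]' >/dev/null; python3 j.py; python3 -m crank '[[[0,0,0,0.1,0,0,-1],[0,0,0,0.2,0,0,-1],[0,0,0,0.2,0,0,-1]]]' >/dev/null; python3 j.py;python3 -m crank '[[[0,0,0,0.1,0,0,-1],[0,0,0,0.2,0,0,-1],[0,0,0,0.2,0,0,-1]]]' >/dev/null; python3 j.py
```

```text
t 12.28 tcp [491.4  65.4  29.3] jig xy -53.3 -0.4 toolx yaw -15.0 tilt [ 0. -0. -1.] F [ 0.  -0.1  0.1] w -0.3
t 12.53 tcp [492.4  64.9  29.2] jig xy -52.2 -0.6 toolx yaw -15.0 tilt [-0.001  0.    -1.   ] F [-1.   0.6  0.5] w -0.0
t 12.78 tcp [492.6  64.6  28.9] jig xy -52.0 -0.9 toolx yaw -15.0 tilt [-0.005  0.    -1.   ] F [-5.   1.7  2.4] w 0.3
```

```bash
python3 -m crank '[[[0,0,0,0.1,0,0,-1],[0,0,0,0.2,0,0,-1],[0,0,0,0.3,0,0,-1],[0,0,0,0.3,0,0,-1]]]' >/dev/null; python3 j.py;python3 -m crank '[[[0,0,0,0.1,0,0,-1],[0,0,0,0.2,0,0,-1],[0,0,0,0.3,0,0,-1],[0,0,0,0.3,0,0,-1]]]' >/dev/null; python3 j.py
```

```text
t 13.12 tcp [492.5  64.2  28.5] jig xy -51.9 -1.3 toolx yaw -15.0 tilt [-0.01   0.001 -1.   ] F [-9.7  4.   5.1] w 0.1
t 13.45 tcp [492.4  63.9  28. ] jig xy -51.9 -1.6 toolx yaw -15.0 tilt [-0.015  0.002 -1.   ] F [-12.8   5.7   6.4] w 0.2
```

```bash
python3 -m crank '[[[0,0,0,0.1,0,0,-1],[0,0,0,0.2,0,0,-1],[0,0,0,0.2,0,0,-1]]]' >/dev/null; python3 j.py
python3 -m crank '[[[0,0,0,-1,0,0,-1],[0,0,0,-2.5,0,0,-1],[0,0,0,-4,0,-3,-1],[0,0,0,-6,0,-7,-1],[0,0,0,-6,4,-9,-1],[0,0,0,-6,8,-9,-1],[0,0,0,-6,12,-9,-1],[0,0,0,-6,16,-9,-1],[0,0,0,-6,20,-9,-1],[0,0,0,-6,20,-9,-1],[0,0,0,-6,20,-9,-1]]]' >/dev/null; python3 j.py
python3 -c "
from m import *
from j import O,X,Y
c=snap('top','b.png'); J,P=jig(c)
for q,z in((J,25),(P,53)):
  w=np.array([onz(c,p,z) for p in q])[:,:2]; e=np.roll(w,-1,0)-w; print(w.round(1).tolist(),w.mean(0),np.degrees(np.arctan2(e[:,1],e[:,0])).round(1),np.linalg.norm(e,axis=1))
  d=w.mean(0)-O; print('in jig',d@X,d@Y)
t=cv2.imread('pics/b.png')[160:250,280:400]; cv2.imwrite('pics/b2.png',cv2.resize(t,(800,600),interpolation=2))"
```

```text
t 13.70 tcp [492.3  63.7  27.7] jig xy -52.0 -1.8 toolx yaw -15.1 tilt [-0.019  0.002 -1.   ] F [-16.4   7.1   8.4] w -0.1
t 14.62 tcp [ 393.7 -118.1  119.8] jig xy -100.2 -202.9 toolx yaw -15.3 tilt [ 0.003 -0.001 -1.   ] F [0.7 0.3 0.2] w -0.4
[[487.3, 133.0], [631.3, 96.3], [597.7, -29.4], [455.0, 9.3]] [542.80908488  52.27964203] [ -14.3 -104.9  164.8   75.4] [148.62272523 130.10468427 147.86481833 127.84583735]
in jig -0.2567865250153812 0.22070099525290593
[[516.8, 107.3], [606.6, 80.4], [581.3, -1.3], [492.1, 26.5]] [549.20652203  53.22262   ] [ -16.7 -107.2  162.7   73. ] [93.83061966 85.51932425 93.46437012 84.55971662]
in jig 5.678602583351368 2.787326336603979
```

View pics/b2.png

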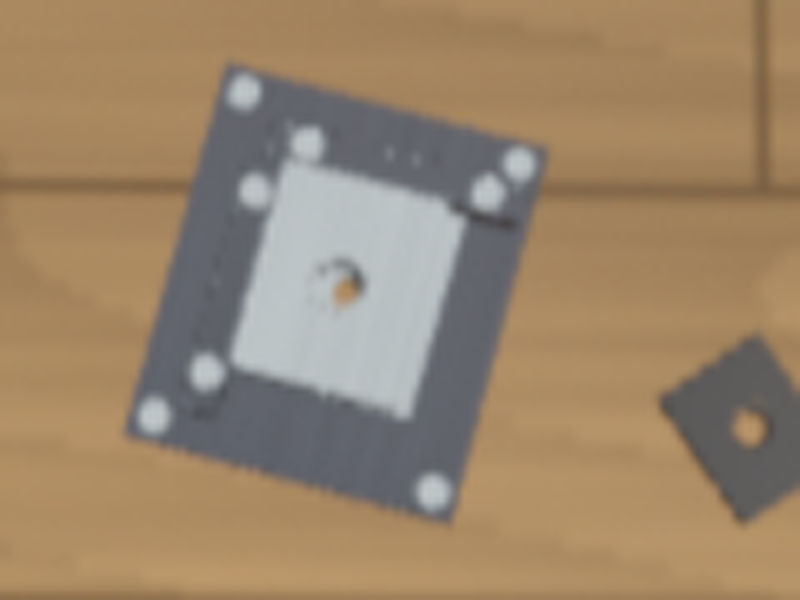

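The pack is home: the top strap lies flush against both fences and parallel to the jig, and bench wood shows through the hole at crop (345,290). Next, above the nearer (right) pin.

```bash
python3 -m crank '[[[0,0,0,4,5,-3,1],[0,0,0,8,10,-3,1],[0,0,0,11,13,-3,1],[0,0,0,12.3,14.7,-3,1],[0,0,0,12.3,14.7,-3,1],[0,0,0,12.3,14.7,-3,1]]]' >/dev/null; python3 j.py 474.1 -292 70
python3 -c "
from h import *
c=snap('top'); print(onz(c,(280+348.75*.15,160+288.75*.15),53), onz(c,(280+337*.15,160+285*.15),52))"
```

```text
t 15.17 tcp [ 479.8 -294.1  150.1] jig xy 28.5 -350.6 toolx yaw -15.0 tilt [ 0.006 -0.006 -1.   ] F [ 0.5  0.2 -0.1] w 72.4
shift cm [-0.66 -0.08  8.  ]
[539.55461413  47.31130095  53.        ] [541.01928909  51.67913579  52.        ]
```

```bash
python3 -m crank '[[[0,0,0,-0.5,0,0,1],[0,0,0,-0.5,0,0,1]]]' >/dev/null; python3 j.py 474.1 -292 70
```

```text
t 15.38 tcp [ 467.7 -284.8  148.5] jig xy 14.4 -344.9 toolx yaw -14.9 tilt [-0.003  0.002 -1.   ] F [-0.2  0.3 -0.1] w 85.5
shift cm [0.83 0.54 7.85]
```

```bash
python3 -m crank '[[[0,0,0,0,0,0,1],[0,0,0,0,0,0,1],[0,0,0,0,0,0,1]]]' >/dev/null; python3 j.py 474.1 -292 70
```

```text
t 15.63 tcp [ 468.8 -286.8  149.5] jig xy 16.0 -346.4 toolx yaw -14.9 tilt [-0.  0. -1.] F [ 0.3 -0.4  0.4] w 85.3
shift cm [0.64 0.37 7.95]
```

```bash
python3 -m crank '[[[0,0,0,0.6,0.4,0,1],[0,0,0,0.6,0.4,2,1],[0,0,0,0.6,0.4,5,1],[0,0,0,0.6,0.4,7,1],[0,0,0,0.6,0.4,7.8,1],[0,0,0,0.6,0.4,7.8,1],[0,0,0,0.6,0.4,7.8,1],[0,0,0,0.6,0.4,7.8,1]]]' >/dev/null; python3 j.py 474.1 -292 70
python3 -m crank '[[[0,0,0,0,0,0,-1],[0,0,0,0,0,0,-1],[0,0,0,0,0,0,-1],[0,0,0,0,0,0,-1],[0,0,0,0,0,0,-1],[0,0,0,0,0,0,-1],[0,0,0,0,0,0,-1]]]'; python3 j.py
```

```text
t 16.30 tcp [ 474.9 -294.2   72.5] jig xy 23.8 -352.0 toolx yaw -15.0 tilt [ 0.002 -0.001 -1.   ] F [0.5 0.6 0.6] w 85.1
shift cm [-0.14 -0.19  0.25]
clock: 16.88
tcp_pos: [474.0, -292.9, 71.7]
orientation: [-0.0, 0.991, -0.131, 0.0]
ft_force: [1.2, 3.5, 5.8]
width: 19.5
gripper_force: 58.5
t 16.88 tcp [ 474.  -292.9   71.7] jig xy 22.6 -351.0 toolx yaw -15.0 tilt [ 0.001  0.001 -1.   ] F [1.2 3.5 5.8] w 19.5
```

```bash
python3 -m crank '[[[0,0,0,0,0,-0.5,-1],[0,0,0,0,0,-1,-1],[0,0,0,0,0,-1.5,-1],[0,0,0,0,0,-2,-1],[0,0,0,0,0,-2.2,-1],[0,0,0,0,0,-2.2,-1],[0,0,0,0,0,-2.2,-1]]]'; python3 j.py
python3 -c "
from h import *
c=snap('side','s1.png'); d=snap('top','t1.png'); o=telemetry.get_obs()['tcp_pos']
P=proj(c,np.array([[474,-292,z] for z in (60,80,100)])); print(P)
u,v=P[1].astype(int)
a=cv2.imread('pics/s1.png')[v-30:v+30,u-40:u+40]; cv2.imwrite('pics/s1c.png',cv2.resize(a,(800,600),interpolation=2))"
```

```text
clock: 17.47
tcp_pos: [474.0, -293.2, 93.6]
orientation: [-0.0, 0.991, -0.131, 0.0]
ft_force: [1.4, 2.6, -0.4]
width: 19.6
gripper_force: 58.9
t 17.47 tcp [ 474.  -293.2   93.6] jig xy 22.7 -351.3 toolx yaw -15.0 tilt [ 0.001 -0.    -1.   ] F [ 1.4  2.6 -0.4] w 19.6
[[352.83539119 153.35893877]
 [352.98663619 148.33037523]
 [353.13982817 143.24634245]]
```

View pics/s1c.png

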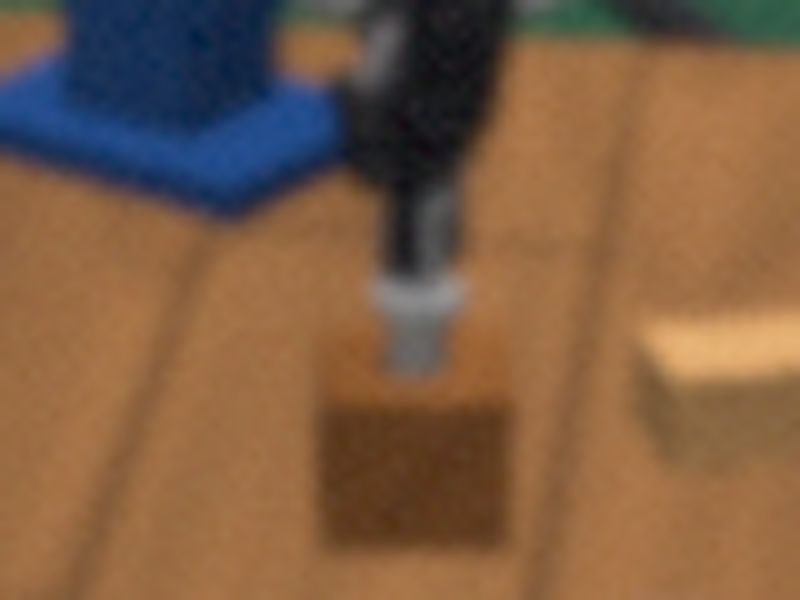

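The lifted right pin has shank ≈60 crop px against flange ≈95. The ratio 0.63 × 34 mm gives ≈22 mm, so this is the thick pin. I'll lower it straight back and take the left one.

```bash
python3 -m crank '[[[0,0,0,0,0,0.5,-1],[0,0,0,0,0,1,-1],[0,0,0,0,0,1.5,-1],[0,0,0,0,0,1.9,-1],[0,0,0,0,0,2.1,-1],[0,0,0,0,0,2.2,-1],[0,0,0,0,0,2.2,-1],[0,0,0,0,0,2.2,-1]]]' >/dev/null; python3 j.py
python3 -m crank '[[[0,0,0,0,0,0,-0.4],[0,0,0,0,0,0,0],[0,0,0,0,0,0,1],[0,0,0,0,0,0,1],[0,0,0,0,0,0,1],[0,0,0,0,0,0,1],[0,0,0,0,0,-2,1],[0,0,0,0,0,-5,1],[0,0,0,0,0,-9,1],[0,0,0,0,0,-11,1],[0,0,0,0,0,-11,1],[0,0,0,0,0,-11,1]]]' >/dev/null; python3 j.py 468.2 307 182
python3 -c "
from h import *
d=snap('top','t2.png')
a=cv2.imread('pics/t1.png')
o=cv2.imread('pics/top0.png'); b=cv2.imread('pics/t2.png')
print('diff at thick pin', np.abs(o[215:250,445:490].astype(int)-b[215:250,445:490]).mean())"
```

```text
t 18.23 tcp [ 473.6 -292.8   71.8] jig xy 22.2 -351.0 toolx yaw -15.0 tilt [-0.     0.001 -1.   ] F [-0.1  4.8  7. ] w 19.5
t 19.23 tcp [ 474.6 -294.   182.9] jig xy 23.5 -351.9 toolx yaw -15.0 tilt [ 0.003 -0.002 -1.   ] F [-0.4 -0.6 -0.7] w 85.5
shift cm [-16.18 -57.89  -0.06]
diff at thick pin 11.296296296296296
```

```bash
python3 -m crank '[[[0,0,0,-16.2,-57.9,0,1],[0,0,0,-16.2,-57.9,0,1],[0,0,0,-16.2,-57.9,0,1],[0,0,0,-16.2,-57.9,0,1],[0,0,0,-16.2,-57.9,0,1],[0,0,0,-16.2,-57.9,0,1],[0,0,0,-16.2,-57.9,0,1],[0,0,0,-16.2,-57.9,0,1],[0,0,0,-16.2,-57.9,0,1],[0,0,0,-16.2,-57.9,0,1],[0,0,0,-16.2,-57.9,0,1],[0,0,0,-16.2,-57.9,0,1],[0,0,0,-16.2,-57.9,0,1],[0,0,0,-16.2,-57.9,0,1],[0,0,0,-16.2,-57.9,0,1],[0,0,0,-16.2,-57.9,0,1],[0,0,0,-16.2,-57.9,0,1],[0,0,0,-16.2,-57.9,0,1],[0,0,0,-16.2,-57.9,0,1],[0,0,0,-16.2,-57.9,0,1]]]' >/dev/null; python3 j.py 468.2 307 70
python3 - <<'E'
from h import *
d=snap('top','t3.png'); o=cv2.imread('pics/top0.png').astype(int); b=cv2.imread('pics/t3.png').astype(int)
print('thick',np.abs(o-b)[215:250,445:490].mean(), 'ref bearing',np.abs(o-b)[255:290,395:430].mean())
E
```

```text
t 20.95 tcp [467.  306.2 180.9] jig xy -139.2 225.9 toolx yaw -15.1 tilt [-0.001 -0.001 -1.   ] F [ 0.3  0.2 -0.2] w 85.4
shift cm [ 0.1  -0.12 11.09]
thick 5.815873015873016 ref bearing 5.024489795918368
```

The thick pin is back (difference to the first image at noise level). Descending on the left pin.

```bash
python3 -m crank '[[[0,0,0,0.1,-0.1,2,1],[0,0,0,0.1,-0.1,5,1],[0,0,0,0.1,-0.1,8,1],[0,0,0,0.1,-0.1,10,1],[0,0,0,0.1,-0.1,11,1],[0,0,0,0.1,-0.1,11,1],[0,0,0,0.1,-0.1,11,1],[0,0,0,0.1,-0.1,11,1]]]' >/dev/null; python3 j.py 468.2 307 70
python3 -m crank '[[[0,0,0,0,0,0,0],[0,0,0,0,0,0,-0.3],[0,0,0,0,0,0,-1],[0,0,0,0,0,0,-1],[0,0,0,0,0,0,-1],[0,0,0,0,0,0,-1],[0,0,0,0,0,0,-1]]]' >/dev/null; python3 j.py
python3 -m crank '[[[0,0,0,0,0,-0.5,-1],[0,0,0,0,0,-1,-1],[0,0,0,0,0,-1.5,-1],[0,0,0,0,0,-2,-1],[0,0,0,0,0,-2.4,-1],[0,0,0,0,0,-2.4,-1],[0,0,0,0,0,-2.4,-1]]]'>/dev/null; python3 j.py
python3 -c "
from h import *
c=snap('side','s2.png')
P=proj(c,np.array([[468,307,z] for z in (60,80,100)])); print(P)
u,v=P[1].astype(int)
a=cv2.imread('pics/s2.png')[v-30:v+30,u-40:u+40]; cv2.imwrite('pics/s2c.png',cv2.resize(a,(800,600),interpolation=2))"
```

```text
t 21.67 tcp [469.7 308.9  72.7] jig xy -137.3 229.2 toolx yaw -15.0 tilt [ 0.002  0.001 -1.   ] F [ 0.5 -0.6  0.5] w 85.3
shift cm [-0.1   0.22  0.27]
t 22.25 tcp [468.6 308.7  71.9] jig xy -138.3 228.7 toolx yaw -15.0 tilt [ 0.001  0.    -1.   ] F [-0.7 -0.6  5.5] w 19.7
t 22.83 tcp [468.6 308.7  95.7] jig xy -138.3 228.7 toolx yaw -15.0 tilt [ 0.001  0.    -1.   ] F [-0.1 -0.8 -2.8] w 19.4
[[329.93088479 245.36218096]
 [329.96574418 239.01502881]
 [330.00128521 232.57349485]]
```

View pics/s2c.png

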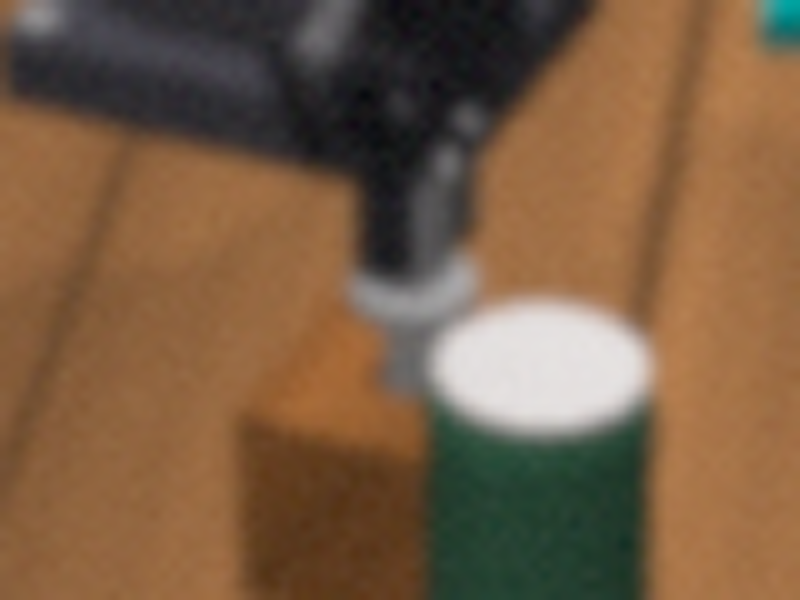

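The flange spans 350–480 and the shank's left edge is at 385. The half-width of 30 px gives ≈16 mm, so this is the slim pin. Next I refine the hole position from the stored top and side views taken with the pack home.

```bash
python3 - <<'E'
from m import *
from j import O,X,Y
for n,f in(('top','t3.png'),('side','s1.png')):
    c=snap(n); im=cv2.imread('pics/'+f)[:,:,::-1].astype(int)
    u,v=proj(c,np.array([[542,52,53.]]))[0]; print(n,u,v)
    R=34 if n=='top' else 26
    m=np.zeros(im.shape[:2],np.uint8); a,b=int(u),int(v)
    m[b-R:b+R,a-R:a+R]=(im[b-R:b+R,a-R:a+R].min(2)>(140 if n=='top' else 120))
    m=cv2.morphologyEx(m,cv2.MORPH_OPEN,np.ones((7,7),np.uint8) if n=='top' else np.ones((5,5),np.uint8))
    k=max(cv2.findContours(m,0,1)[0],key=cv2.contourArea)
    q=cv2.boxPoints(cv2.minAreaRect(k)) if n=='top' else cv2.approxPolyDP(cv2.convexHull(k),3,True)[:,0]
    w=np.array([onz(c,p,53) for p in q])[:,:2]; e=np.roll(w,-1,0)-w; print(q.round(1).tolist(),w.round(1).tolist(),'ctr',w.mean(0).round(1),np.linalg.norm(e,axis=1).round(1))
    # hole: pixels that differ from plate brightness inside centre window
    r=7 if n=='top' else 6
    p=im[b-r:b+r+1,a-r:a+r+1].mean(2); g=np.clip(np.median(im[b-12:b+12,a-12:a+12].mean(2))-p-25,0,None); y,x=np.mgrid[b-r:b+r+1,a-r:a+r+1]
    h=((g>0)*x).sum()/(g>0).sum(),((g>0)*y).sum()/(g>0).sum(); print('hole',h,(g>0).sum(),onz(c,h,53).round(1))
a=cv2.imread('pics/t3.png')[170:240,295:370]; b=cv2.imread('pics/s1.png')[180:236,282:357]
cv2.imwrite('pics/hole.png',np.vstack([cv2.resize(a,(640,300),interpolation=2)[:, :],cv2.resize(b,(640,300),interpolation=2)]))
E
```

```text
top 330.43277183932787 202.3153428716456
[[313.29998779296875, 214.8000030517578], [321.20001220703125, 183.10000610351562], [349.70001220703125, 190.1999969482422], [341.79998779296875, 221.89999389648438]] [[510.4, 94.2], [590.2, 75.4], [572.9, 4.1], [493.5, 23.7]] ctr [541.8  49.3] [82.  73.3 81.8 72.6]
hole (np.float64(331.7037037037037), np.float64(201.85185185185185)) 27 [543.2  48.8  53. ]
side 318.6754032545524 198.7456492400964
[[311, 193], [331, 196], [328, 206], [305, 203]] [[572.3, 19.1], [506.9, 28.5], [506.5, 91.8], [578.7, 84.9]] ctr [541.1  56.1] [66.1 63.3 72.5 66.1]
hole (np.float64(nan), np.float64(nan)) 0 [nan nan nan]<stdin>:16: RuntimeWarning: invalid value encountered in scalar divide
```

```bash
python3 - <<'E'
from m import *
from j import X,Y
c=snap('top'); a=cv2.imread('pics/t3.png')
H=np.array([[542,52.]])[0]
cn=[H+sx*X+sy*Y for sx,sy in((-40,-32),(40,-32),(40,32),(-40,32))]
q=proj(c,np.array([[*p,53] for p in cn])); h=proj(c,np.array([[*(H+8.75*np.cos(t)*X+8.75*np.sin(t)*Y),53] for t in np.linspace(0,6.28,24)]))
b=proj(c,np.array([[*(H+sx*X+sy*Y),25] for sx,sy in((-75,-65),(75,-65),(75,65),(-75,65))]))
s=9; im=cv2.resize(a[165:242,288:372],None,fx=s,fy=s,interpolation=cv2.INTER_NEAREST)[:600,:756]
for z,col in((q,(0,0,255)),(h,(0,0,255)),(b,(0,255,0))):
    cv2.polylines(im,[(((z-[288,165])+.5)*s).astype(int).reshape(-1,1,2)],True,col,1)
cv2.imwrite('pics/ov.png',im)
E
```

```text
(no output)
```

View pics/ov.png

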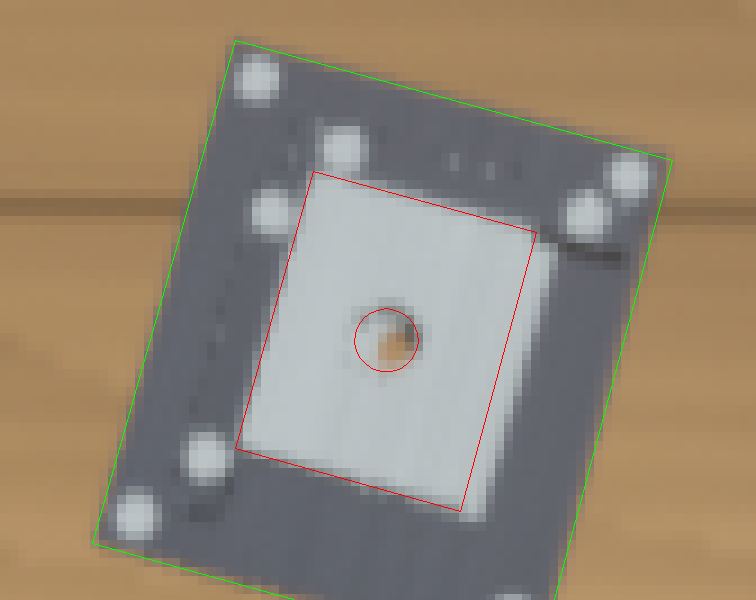

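The overlay shows a lighter strip about 2 px (5 mm) wide beyond the top strap's −y edge (crop 475–555), and bright steel inside the hole at (365,335). So the low strap is still short in y, likely because the fingertip backs are rounded. I'll put the pin back and push again lower, with the flat finger sides (turned 90°).

```bash
python3 -m crank '[[[0,0,0,0,0,0.8,-1],[0,0,0,0,0,1.6,-1],[0,0,0,0,0,2.1,-1],[0,0,0,0,0,2.4,-1],[0,0,0,0,0,2.4,-1],[0,0,0,0,0,2.4,0],[0,0,0,0,0,2.4,1],[0,0,0,0,0,2.4,1],[0,0,0,0,0,2.4,1],[0,0,0,0,0,2.4,1],[0,0,0,0,0,0,1],[0,0,0,0,0,-3,1],[0,0,0,0,0,-5,-1],[0,0,0,0,0,-5,-1]]]' >/dev/null; python3 j.py 523.4 -17.5 120
```

```text
t 24.20 tcp [471.4 310.3 149.6] jig xy -136.0 230.9 toolx yaw -15.0 tilt [ 0.008  0.004 -1.   ] F [0.7 0.3 0.1] w 64.0
shift cm [13.49 30.33  2.86]
```

```bash
python3 -m crank '[[[0,0,-30,13.7,30.1,-3,-1],[0,0,-60,13.7,30.1,-3,-1],[0,0,-90,13.7,30.1,-3,-1],[0,0,-90,13.7,30.1,-3,-1],[0,0,-90,13.7,30.1,-3,-1],[0,0,-90,13.7,30.1,-3,-1],[0,0,-90,13.7,30.1,-3,-1],[0,0,-90,13.7,30.1,-3,-1],[0,0,-90,13.7,30.1,0,-1],[0,0,-90,13.7,30.1,3,-1],[0,0,-90,13.7,30.1,3,-1],[0,0,-90,13.7,30.1,3,-1],[0,0,-90,13.7,30.1,3,-1],[0,0,-90,13.7,30.1,3,-1],[0,0,-90,13.7,30.1,3,-1],[0,0,-90,13.7,30.1,3,-1]]]' >/dev/null; python3 j.py 523.4 -17.5 27
```

```text
t 25.53 tcp [522.4 -17.6 114.6] jig xy -1.9 -72.5 toolx yaw 74.9 tilt [-0.001  0.    -1.   ] F [ 0.3  0.3 -0.4] w -0.1
shift cm [0.04 0.1  8.76]
```

```bash
python3 -m crank '[[[0,0,0,0,0,3,-1],[0,0,0,0,0,6,-1],[0,0,0,0,0,8,-1],[0,0,0,0,0,8.7,-1],[0,0,0,0,0,8.7,-1],[0,0,0,0,0,8.7,-1],[0,0,0,0.3,0,8.7,-1],[0,0,0,0.6,0,8.7,-1],[0,0,0,0.9,0,8.7,-1],[0,0,0,1.2,0,8.7,-1],[0,0,0,1.5,0,8.7,-1],[0,0,0,1.7,0,8.7,-1],[0,0,0,1.9,0,8.7,-1],[0,0,0,2.0,0,8.7,-1],[0,0,0,2.0,0,8.7,-1],[0,0,0,2.0,0,8.7,-1]]]' >/dev/null; python3 j.py; python3 -m crank '[[[0,0,0,0.1,0,0,-1],[0,0,0,0.2,0,0,-1],[0,0,0,0.3,0,0,-1],[0,0,0,0.4,0,0,-1],[0,0,0,0.4,0,0,-1]]]' >/dev/null; python3 j.py
```

```text
t 26.87 tcp [528.    1.8  28.2] jig xy -1.5 -52.4 toolx yaw 75.0 tilt [-0. -0. -1.] F [-0.6 -0.3 -0.1] w -0.1
t 27.28 tcp [528.9   5.3  28.3] jig xy -1.5 -48.7 toolx yaw 75.0 tilt [-0.    -0.001 -1.   ] F [-0.4 -2.8 -0.3] w -0.3
```

```bash
python3 -m crank '[[[0,0,0,0.1,0,0.05,-1],[0,0,0,0.2,0,0.1,-1],[0,0,0,0.2,0,0.1,-1]]]' >/dev/null; python3 j.py;python3 -m crank '[[[0,0,0,0.1,0,0,-1],[0,0,0,0.2,0,0,-1],[0,0,0,0.2,0,0,-1]]]' >/dev/null; python3 j.py; python3 -m crank '[[[0,0,0,0.1,0,0,-1],[0,0,0,0.2,0,0,-1],[0,0,0,0.2,0,0,-1]]]' >/dev/null; python3 j.py
```

```text
t 27.53 tcp [529.6   7.4  27.3] jig xy -1.4 -46.5 toolx yaw 75.0 tilt [ 0. -0. -1.] F [-0.  -2.3  0.4] w -0.2
t 27.78 tcp [530.2   9.6  27.3] jig xy -1.4 -44.3 toolx yaw 75.0 tilt [ 0.  0. -1.] F [-0.  -2.2  0.7] w 0.3
t 28.03 tcp [530.8  11.3  27.3] jig xy -1.3 -42.5 toolx yaw 75.0 tilt [ 0. -0. -1.] F [-0.6 -3.6 -0. ] w 0.1
```

```bash
python3 -m crank '[[[0,0,0,0.1,0,0,-1],[0,0,0,0.2,0,0,-1],[0,0,0,0.2,0,0,-1]]]' >/dev/null; python3 j.py;python3 -m crank '[[[0,0,0,0.1,0,0,-1],[0,0,0,0.2,0,0,-1],[0,0,0,0.2,0,0,-1]]]' >/dev/null; python3 j.py; python3 -m crank '[[[0,0,0,0.1,0,0,-1],[0,0,0,0.2,0,0,-1],[0,0,0,0.2,0,0,-1]]]' >/dev/null; python3 j.py
```

```text
t 28.28 tcp [530.8  11.4  27.3] jig xy -1.3 -42.4 toolx yaw 75.1 tilt [-0.001 -0.003 -1.   ] F [ -1.4 -10.9   1.4] w 0.1
t 28.53 tcp [530.8  11.4  27.4] jig xy -1.3 -42.4 toolx yaw 75.2 tilt [-0.002 -0.006 -1.   ] F [ -2.8 -17.9   3.5] w -0.2
t 28.78 tcp [530.8  11.4  27.4] jig xy -1.3 -42.4 toolx yaw 75.2 tilt [-0.003 -0.009 -1.   ] F [ -3.5 -25.6   4.1] w 0.2
```

```bash
python3 -m crank '[[[0,0,0,-1,0,0,-1],[0,0,0,-2.5,0,-1,-1],[0,0,7,-3,-2,-4,-1],[0,0,14,-3,-6,-5,-1],[0,0,21,0,-7.5,-5,-1],[0,0,28,3.7,-7.5,-5,-1],[0,0,36,3.7,-7.5,-5,-1],[0,0,43,3.7,-7.5,-5,-1],[0,0,50,3.7,-7.5,-5,-1],[0,0,57,3.7,-7.5,-5,-1],[0,0,64,3.7,-7.5,-5,-1],[0,0,71,3.7,-7.5,-5,-1],[0,0,78,3.7,-7.5,-5,-1],[0,0,85,3.7,-7.5,-3,-1],[0,0,90,3.7,-7.5,-1,-1],[0,0,90,3.7,-7.5,0,-1],[0,0,90,3.7,-7.5,0.0,-1],[0,0,90,3.7,-7.5,0.0,-1]]]' >/dev/null; python3 j.py
python3 - <<'E'
from h import *
snap('side','s5.png')
E
```

```text
t 30.28 tcp [469.   72.8  26.9] jig xy -76.8 1.0 toolx yaw -15.0 tilt [-0.001  0.001 -1.   ] F [-0.5 -0.3 -0.2] w -0.0
```

Pushing +x once more, slightly above the base.

```bash
python3 -m crank '[[[0,0,0,0.4,0,0,-1],[0,0,0,0.8,0,0,-1],[0,0,0,1.2,0,0,-1],[0,0,0,1.6,0,0,-1],[0,0,0,2.0,0,0,-1],[0,0,0,2.2,0,0,-1],[0,0,0,2.3,0,0,-1],[0,0,0,2.4,0,0,-1],[0,0,0,2.5,0,0,-1],[0,0,0,2.5,0,0,-1]]]' >/dev/null; python3 j.py; python3 -m crank '[[[0,0,0,0.1,0,0,-1],[0,0,0,0.2,0,-0.05,-1],[0,0,0,0.3,0,-0.1,-1],[0,0,0,0.4,0,-0.1,-1],[0,0,0,0.4,0,-0.1,-1]]]' >/dev/null; python3 j.py;python3 -m crank '[[[0,0,0,0.1,0,0,-1],[0,0,0,0.2,0,-0.05,-1],[0,0,0,0.3,0,-0.05,-1],[0,0,0,0.3,0,-0.05,-1]]]' >/dev/null; python3 j.py
```

```text
t 31.17 tcp [492.6  65.9  27.1] jig xy -52.3 0.4 toolx yaw -15.0 tilt [-0.002  0.    -1.   ] F [-0.8  0.2  0.2] w -0.2
t 31.58 tcp [492.9  65.4  27.3] jig xy -51.8 -0.0 toolx yaw -15.0 tilt [-0.008  0.001 -1.   ] F [-6.   3.4 -0.9] w -0.0
t 31.92 tcp [492.8  65.2  27.2] jig xy -51.9 -0.3 toolx yaw -15.0 tilt [-0.014  0.002 -1.   ] F [-10.5   6.6   0.1] w -0.0
```

```bash
python3 -m crank '[[[0,0,0,-1.5,0,0,-1],[0,0,0,-3.5,0,-2,-1],[0,0,0,-5,0,-6,-1],[0,0,0,-6,-3,-9,1],[0,0,0,-8,-7,-11,1],[0,0,0,-9.35,-11,-13,1],[0,0,0,-9.35,-15,-14,1],[0,0,0,-9.35,-19,-14,1],[0,0,0,-9.35,-22.8,-14,1],[0,0,0,-9.35,-22.8,-14,1],[0,0,0,-9.35,-22.8,-14,1],[0,0,0,-9.35,-22.8,-14,1]]]' >/dev/null; python3 j.py 468.6 308.7 71
python3 - <<'E'
from m import *
from j import X,Y
c=snap('top','t4.png'); a=cv2.imread('pics/t4.png')
H=np.array([542.2,52.8])
q=proj(c,np.array([[*(H+sx*X+sy*Y),53] for sx,sy in((-40,-32),(40,-32),(40,32),(-40,32))])); h=proj(c,np.array([[*(H+8.75*np.cos(t)*X+8.75*np.sin(t)*Y),53] for t in np.linspace(0,6.28,24)]))
s=9; im=cv2.resize(a[165:231,288:372],None,fx=s,fy=s,interpolation=cv2.INTER_NEAREST)
for z in(q,h): cv2.polylines(im,[(((z-[288,165])+.5)*s).astype(int).reshape(-1,1,2)],True,(0,0,255),1)
cv2.imwrite('pics/ov2.png',im)
E
```

```text
t 32.92 tcp [468.7 308.3 168.4] jig xy -138.1 228.3 toolx yaw -14.9 tilt [-0.    -0.001 -1.   ] F [-0.3  0.6 -0.1] w 85.1
shift cm [-0.02 -0.05  9.74]
```

View pics/ov2.png

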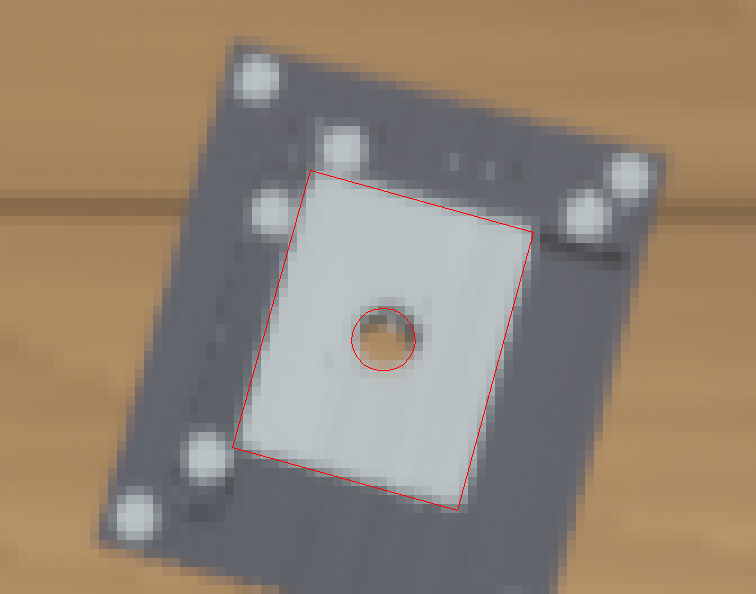

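Now the plates coincide with the outline, no strip remains, and bench wood shows clear through the whole hole at (388,340). The bore in robot coordinates is ≈(542.2,52.8). Regrasping the slim pin.

```bash
python3 -m crank '[[[0,0,0,0,0,3,1],[0,0,0,0,0,6,1],[0,0,0,0,0,8.5,1],[0,0,0,0,0,9.7,1],[0,0,0,0,0,9.7,1],[0,0,0,0,0,9.7,1],[0,0,0,0,0,9.7,0],[0,0,0,0,0,9.7,-0.3],[0,0,0,0,0,9.7,-1],[0,0,0,0,0,9.7,-1],[0,0,0,0,0,9.7,-1],[0,0,0,0,0,9.7,-1],[0,0,0,0,0,9.7,-1]]]' >/dev/null; python3 j.py
python3 -m crank '[[[0,0,0,0,0,-2,-1],[0,0,0,0,0,-5,-1],[0,0,0,0,0,-8,-1],[0,0,0,0,0,-8,-1],[0,0,0,0,0,-8,-1],[0,0,0,0,0,-8,-1]]]' >/dev/null; python3 j.py 542.2 52.8 150
```

```text
t 34.05 tcp [469.3 308.7  72.6] jig xy -137.7 228.8 toolx yaw -15.0 tilt [ 0.001  0.    -1.   ] F [-1.  -0.3  6.2] w 19.2
t 34.55 tcp [467.9 308.  150.9] jig xy -138.8 227.9 toolx yaw -15.0 tilt [-0.002 -0.001 -1.   ] F [-0.4 -0.2 -3.7] w 19.0
shift cm [13.78 22.73  0.1 ]
```

```bash
python3 -m crank '[[[0,0,0,2,3.3,0,-1],[0,0,0,4,6.7,0,-1],[0,0,0,6,10,0,-1],[0,0,0,8,13.3,0,-1],[0,0,0,10,16.7,0,-1],[0,0,0,12,20,0,-1],[0,0,0,13.3,22,0,-1],[0,0,0,13.7,22.8,0,-1],[0,0,0,13.7,22.8,0,-1],[0,0,0,13.7,22.8,0,-1],[0,0,0,13.7,22.8,0,-1],[0,0,0,13.7,22.8,0,-1]]]' >/dev/null; python3 j.py 542.2 52.8 150
```

```text
t 35.55 tcp [541.3  54.3 151.2] jig xy -2.3 1.8 toolx yaw -14.9 tilt [-0.002  0.001 -1.   ] F [ 0.7  1.  -3.1] w 19.3
shift cm [0.13 0.12 0.12]
```

```bash
python3 -m crank '[[[0,0,0,0.1,0.1,0.5,-1],[0,0,0,0.1,0.1,1.5,-1],[0,0,0,0.1,0.1,2.5,-1],[0,0,0,0.1,0.1,3,-1],[0,0,0,0.1,0.1,3,-1],[0,0,0,0.1,0.1,3,-1],[0,0,0,0.1,0.1,3,-1]]]' >/dev/null; python3 j.py 542.2 52.8 118; python3 - <<'E'
from h import *
c=snap('side','s6.png'); u,v=proj(c,np.array([[542,52,65]]))[0].astype(int); print(u,v)
a=cv2.imread('pics/s6.png')[v-30:v+30,u-40:u+40]; cv2.imwrite('pics/s6c.png',cv2.resize(a,(800,600),interpolation=2))
E
```

```text
t 36.13 tcp [543.1  51.5 121.7] jig xy 0.2 -0.4 toolx yaw -15.0 tilt [-0.  0. -1.] F [ 1.2 -0.7 -2.5] w 19.1
shift cm [-0.12 -0.1   0.37]
318 195
```

```bash
python3 -m crank '[[[0,0,0,-0.1,-0.1,0,-1],[0,0,0,-0.1,-0.1,0.2,-1],[0,0,0,-0.1,-0.1,0.4,-1],[0,0,0,-0.1,-0.1,0.5,-1],[0,0,0,-0.1,-0.1,0.6,-1],[0,0,0,-0.1,-0.1,0.65,-1],[0,0,0,-0.1,-0.1,0.7,-1],[0,0,0,-0.1,-0.1,0.7,-1]]]' >/dev/null; python3 j.py;python3 -m crank '[[[0,0,0,0,0,0.1,-1],[0,0,0,0,0,0.2,-1],[0,0,0,0,0,0.3,-1],[0,0,0,0,0,0.3,-1]]]' >/dev/null; python3 j.py
```

```text
t 36.85 tcp [542.2  52.8 114.7] jig xy -1.0 0.5 toolx yaw -15.0 tilt [-0.  0. -1.] F [ 0.2 -0.  -2.1] w 19.2
t 37.18 tcp [542.3  52.8 111.6] jig xy -0.9 0.5 toolx yaw -15.0 tilt [ 0.  0. -1.] F [ 0.7 -0.7 -1.8] w 19.3
```

```bash
python3 -m crank '[[[0,0,0,0,0,0.1,-1],[0,0,0,0,0,0.2,-1],[0,0,0,0,0,0.3,-1],[0,0,0,0,0,0.4,-1],[0,0,0,0,0,0.4,-1]]]' >/dev/null; python3 j.py;python3 -m crank '[[[0,0,0,0,0,0.15,-1],[0,0,0,0,0,0.3,-1],[0,0,0,0,0,0.45,-1],[0,0,0,0,0,0.6,-1],[0,0,0,0,0,0.75,-1],[0,0,0,0,0,0.9,-1],[0,0,0,0,0,0.9,-1]]]' >/dev/null; python3 j.py
```

```text
t 37.60 tcp [542.3  52.7 107.6] jig xy -0.9 0.5 toolx yaw -15.0 tilt [-0. -0. -1.] F [ 1.2  0.3 -2.7] w 19.3
t 38.18 tcp [542.2  52.8  98.5] jig xy -1.0 0.5 toolx yaw -15.0 tilt [-0. -0. -1.] F [ 0.8 -0.6 -2.6] w 19.3
```

```bash
python3 -m crank '[[[0,0,0,0,0,0.15,-1],[0,0,0,0,0,0.3,-1],[0,0,0,0,0,0.45,-1],[0,0,0,0,0,0.6,-1],[0,0,0,0,0,0.75,-1],[0,0,0,0,0,0.9,-1],[0,0,0,0,0,0.9,-1]]]' >/dev/null; python3 j.py;python3 -m crank '[[[0,0,0,0,0,0.15,-1],[0,0,0,0,0,0.3,-1],[0,0,0,0,0,0.45,-1],[0,0,0,0,0,0.6,-1],[0,0,0,0,0,0.7,-1],[0,0,0,0,0,0.7,-1]]]' >/dev/null; python3 j.py
```

```text
t 38.77 tcp [542.2  52.8  89.5] jig xy -1.0 0.5 toolx yaw -15.0 tilt [-0. -0. -1.] F [ 1.6 -0.6 -2.8] w 19.8
t 39.27 tcp [542.3  52.7  82.6] jig xy -0.9 0.5 toolx yaw -15.0 tilt [-0. -0. -1.] F [ 0.7 -0.5 -3.2] w 19.3
```

```bash
python3 -m crank '[[[0,0,0,0,0,0.1,-1],[0,0,0,0,0,0.2,-1],[0,0,0,0,0,0.3,-1],[0,0,0,0,0,0.3,-1]]]' >/dev/null; python3 j.py;python3 -m crank '[[[0,0,0,0,0,0.1,-1],[0,0,0,0,0,0.2,-1],[0,0,0,0,0,0.3,-1],[0,0,0,0,0,0.3,-1]]]' >/dev/null; python3 j.py
```

```text
t 39.60 tcp [542.7  52.8  80. ] jig xy -0.5 0.7 toolx yaw -15.0 tilt [ 0.001  0.    -1.   ] F [ 1.5 -0.5 -0.9] w 19.4
t 39.93 tcp [542.4  52.8  76.8] jig xy -0.8 0.7 toolx yaw -15.0 tilt [ 0.001  0.    -1.   ] F [ 0.3 -0.3  0.3] w 19.2
```

```bash
python3 -m crank '[[[0,0,0,0,0,0.1,-1],[0,0,0,0,0,0.2,-1],[0,0,0,0,0,0.3,-1],[0,0,0,0,0,0.3,-1]]]' >/dev/null; python3 j.py;python3 -m crank '[[[0,0,0,0,0,0.1,-1],[0,0,0,0,0,0.2,-1],[0,0,0,0,0,0.3,-1],[0,0,0,0,0,0.3,-1]]]' >/dev/null; python3 j.py;python3 -m crank '[[[0,0,0,0,0,0.1,-1],[0,0,0,0,0,0.2,-1],[0,0,0,0,0,0.2,-1]]]' >/dev/null; python3 j.py
```

```text
t 40.27 tcp [542.2  52.7  73.3] jig xy -1.0 0.5 toolx yaw -15.0 tilt [-0. -0. -1.] F [ 2.4  0.  -3.2] w 19.4
t 40.60 tcp [542.3  52.8  70.6] jig xy -0.9 0.6 toolx yaw -15.0 tilt [-0.  0. -1.] F [ 1.5 -0.6 -0.6] w 19.6
t 40.85 tcp [542.3  52.9  68.6] jig xy -0.9 0.7 toolx yaw -15.0 tilt [ 0.  0. -1.] F [ 1.9 -0.3 -2.1] w 19.5
```

```bash
python3 -m crank '[[[0,0,0,0,0,0.1,-1],[0,0,0,0,0,0.1,-1]]]' >/dev/null; python3 j.py;python3 -m crank '[[[0,0,0,0,0,0.1,-1],[0,0,0,0,0,0.1,-1]]]' >/dev/null; python3 j.py;python3 -m crank '[[[0,0,0,0,0,0.1,-1],[0,0,0,0,0,0.1,-1]]]' >/dev/null; python3 j.py;python3 -m crank '[[[0,0,0,0,0,0.05,-1],[0,0,0,0,0,0.05,-1]]]' >/dev/null; python3 j.py
```

```text
t 41.02 tcp [542.3  52.9  67.6] jig xy -0.9 0.7 toolx yaw -15.0 tilt [ 0.  0. -1.] F [ 3.   0.2 -2.4] w 19.1
t 41.18 tcp [542.2  52.8  66.6] jig xy -1.0 0.6 toolx yaw -15.0 tilt [ 0.  0. -1.] F [ 2.5  0.6 -2.3] w 19.2
t 41.35 tcp [542.4  52.8  65.7] jig xy -0.8 0.6 toolx yaw -15.0 tilt [ 0.  0. -1.] F [ 2.7  0.  -0.6] w 19.6
t 41.52 tcp [542.4  52.7  65.6] jig xy -0.8 0.5 toolx yaw -15.0 tilt [ 0. -0. -1.] F [1.9 0.  4. ] w 19.2
```

```bash
python3 -m crank '[[[0,0,0,0,0,0.05,-1],[0,0,0,0,0,0.05,-1]]]' >/dev/null; python3 j.py;python3 -m crank '[[[0,0,0,0,0,0.05,-1],[0,0,0,0,0,0.05,-1]]]' >/dev/null; python3 j.py;python3 -m crank '[[[0,0,0,0,0,0.05,-1],[0,0,0,0,0,0.05,-1]]]' >/dev/null; python3 j.py
```

```text
t 41.68 tcp [542.4  52.7  65.6] jig xy -0.7 0.6 toolx yaw -15.0 tilt [ 0.001 -0.    -1.   ] F [ 1.5 -0.2  7.8] w 19.4
t 41.85 tcp [542.5  52.7  65.6] jig xy -0.7 0.6 toolx yaw -15.0 tilt [ 0.001 -0.    -1.   ] F [ 0.3 -0.4  9.8] w 19.2
t 42.02 tcp [542.5  52.7  65.6] jig xy -0.7 0.6 toolx yaw -15.0 tilt [ 0.001 -0.    -1.   ] F [-1.2 -0.5 14. ] w 19.3
```

```bash
python3 -m crank '[[[0,0,0,0,0,0.05,-1],[0,0,0,0,0,0.1,-1],[0,0,0,0,0,0.1,-1]]]' >/dev/null; python3 j.py
python3 -m crank '[[[0,0,0,0,0,-0.1,-1],[0,0,0,0,0,-0.25,-1],[0,0,0,0,0,-0.25,0],[0,0,0,0,0,-0.25,1],[0,0,0,0,0,-0.25,1],[0,0,0,0,0,-0.25,1],[0,0,0,0,0,-0.25,1],[0,0,0,0,0,-2,1],[0,0,0,0,0,-5,1],[0,0,0,-3,0,-9,1],[0,0,0,-6,4,-12,1],[0,0,0,-9,8,-12,1],[0,0,0,-11,12,-12,1],[0,0,0,-13,16,-12,1],[0,0,0,-13,20,-12,1],[0,0,0,-13,20,-12,1],[0,0,0,-13,20,-12,1]]]' >/dev/null; python3 j.py
python3 - <<'E'
from h import *
c=snap('side','s7.png'); t=snap('top','t7.png')
q=proj(c,np.array([[542,52,z] for z in(53,59,65,95)])); print(q)
a=cv2.imread('pics/s7.png')[172:217,290:350]; b=cv2.imread('pics/t7.png')[175:235,302:362]
cv2.imwrite('pics/fin.png',np.hstack([cv2.resize(a,(440,440),interpolation=2),cv2.resize(b,(360,440),interpolation=2)]))
E
```

```text
t 42.27 tcp [542.6  52.7  65.5] jig xy -0.6 0.6 toolx yaw -15.0 tilt [ 0.002 -0.    -1.   ] F [-3.2 -1.2 21.3] w 18.9
t 43.68 tcp [ 361.9 -110.1  182.9] jig xy -133.0 -203.5 toolx yaw -15.3 tilt [-0.002 -0.002 -1.   ] F [ 1.3  0.9 -0.2] w 85.2
[[318.67540325 198.74564924]
 [318.66313327 197.05416152]
 [318.6508173  195.35623864]
 [318.58853731 186.76862807]]
```

View pics/fin.png

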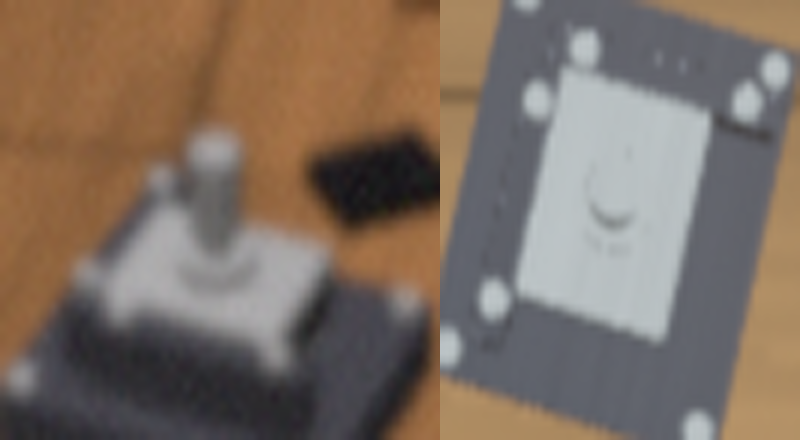

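The pin stands upright with its flange flat on the top strap. Knob top is at row ≈187, and 186.8 was predicted for fully home. Handing in.

```bash
python3 -c "
from rig import hand_in
print(hand_in())"
```

```text
the job is handed in; nothing more can be done
None
```

The job is handed in at about 44 s of the 64 s allowed: the pack is home in the corner, and the slim pin is through all the plates with its flange down on the top strap and released. I lifted the thick pin 22 mm to compare the shanks and put it back in its block.

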